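# Clamp a specimen under a sprung hinged plate and pin it shut

### The job

Slide the jaw of the small vise open, lift the round resin-mounted specimen out without dropping it, and set it the same way up in the round pocket of the hinged specimen clamp. Swing the clamp's lid shut over it, then take the locking pin from its wooden stand and push it down through the hole in the lid into the hole in the base. Finish while still holding the pin by its knob and pressing it down, so that its collar (not the fingers) keeps the lid fully shut against the spring under the specimen; leave the loupe, the oil bottle and the spare specimen where they stand.

Things in the scene. Friction and masses are not known exactly. Their poses are not given: they have to be found in the camera images.
- vise: Small grey vise, fixed, 130 x 60 mm, bed top z = 22 mm. Origin: on the bench under the specimen; bed from x = -80 to +50 mm. Its x axis runs from the sliding jaw to the fixed jaw. Steel jaws 44 mm wide (y), 25 mm long, tops at z = 38 mm; fixed jaw's face at x = +15.8 mm, sliding jaw's at -15.8 mm when shut.
- vise_jaw (a joint): Travel of the sliding jaw in m: 0 = shut on the specimen, grows as it slides open along the vise's -x, stop at 0.030. Friction about 3 N; it stays where it is left. It counts as open from 0.015.
- jaw_knob (a point): Centre of the upright black knob on top of the sliding jaw, 15 mm diameter, 22 mm tall (z = 46 to 68 mm); a thinner 11 mm neck below it down to the jaw's top. Moves with the jaw. Axes as the vise's.
- specimen_centre (a point): Centre (half-way up) of the specimen: an upright black resin cylinder with a metal disc in its top, 31 mm diameter, 21 mm tall, about 40 g. It stands on the bed of the vise between the jaws, its underside at z = 22 mm.
- clamp: Hinged specimen clamp of plain metal, fixed, base 150 x 70 mm. Origin: on the bench under the pocket's centre. x axis from the pin hole to the hinge. Tops: middle bridge (x = -33 to 33 mm, full width) z = 23 mm; latch block with the pin hole (x = -69 to -35 mm, 50 mm wide) z = 35 mm; hinge block (x = 46 to 73 mm) z = 34 mm.
- clamp_pocket (a point): Centre of the top of the sprung pad in the round pocket (37 mm diameter) of the clamp's bridge: z = 18 mm, 5 mm below the bridge's top. The pad yields up to 6 mm: 5 N to begin, 0.8 N more per mm. The lid, lowered on the specimen, rests about 0.07 rad open; shutting it fully presses the pad down 3 mm. Axes as the clamp's.
- clamp_hole (a point): Centre of the mouth of the upright pin hole in the top of the latch block (z = 35 mm): 10 mm diameter, 25 mm deep, slightly chamfered, 52 mm from the pocket along the clamp's -x. The lid's own hole (11 mm) lies over it when the lid is down. Axes as the clamp's.
- clamp_hinge (a point): Middle of the lid's hinge axis (z = 40 mm, along the clamp's y), 58 mm from the pocket along +x. Lid: steel plate 8 mm thick, its middle plane through the axis, 56 mm wide, reaching from 9 to 127 mm from the axis, with a 22 mm window over the pocket and the pin hole 110 mm from the axis. Axes as the clamp's.
- clamp_lid (a joint): Angle of the lid in rad: 0 = fully shut (level, top at z = 44 mm), grows as it opens upward, pi/2 = upright, above that it leans away from the pocket; stop at 2.0. 0.25 kg. The stiff hinge holds it when steeper than about 1.1 rad; below that it sinks slowly by itself until it rests on the specimen.
- pin_stand: Wooden block 44 x 44 x 40 mm, fixed to the bench, with an upright 11 mm hole through its centre in which the pin stands. Origin: centre of its underside. Between it and the clamp a fixed power strip with upright plugs (up to about 0.1 m high, near x = 0.40 to 0.63, y = -0.10 to -0.18 m) stands on the bench: carry things well above it.
- pin_knob (a point): Grip centre of the locking pin, standing upright in its stand: black round knob 16 mm diameter, 26 mm tall; this point lies 13 mm above the knob's underside and 13 mm below its top. Below the knob a steel collar 20 mm diameter, 5 mm thick, then a shank 8 mm diameter, 26 mm long with a tapered tip. About 60 g.
- pin_tip (a point): Lower tip of the pin, 44 mm below pin_knob along the pin's axis. With collar on the shut lid it stands 18 mm above the bench. z axis: from tip to knob.
- loupe_centre (a point): Bystander: black eye loupe, 36 mm diameter, 38 mm tall; point at its centre. Loose, leave alone.
- oil_bottle_centre (a point): Bystander: small oil bottle, 34 mm diameter, 83 mm tall; point 36 mm above its underside. Loose, leave alone.
- spare_mount_centre (a point): Bystander: another black resin-mounted specimen, 31 mm diameter, 18 mm tall, standing on the bench beside the clamp; point at its centre. Loose, leave alone.
Not all that is in view belongs to the job. What is shaped like the vise but red is not meant. Of the things that look like the part that bears specimen_centre, the smaller one is meant.

How it is judged:
By the outcome, as a careful person would: the job done as asked, in the order asked, and still so for the second after the job is handed in, while the arm keeps its last pose, push and grip.
It also fails if it takes over 72 s, if anything falls off the work surface, if the arm or the gripper's body presses on something with over 40 N, if the wrist force passes 120 N, or if a joint passes its speed limit or range.

### The arm

A 7-joint arm with a two-finger parallel gripper is mounted at the origin on the work surface; the furniture and walls round the work are solid. World frame = base frame: x ahead of the robot, y to its left, z up, the work surface at z = 0. Lengths are in m, angles in rad, forces in N, time in s.
With the tool pointing down it reaches from about 0.35 to 0.9 m from the base axis. Payload 19.9 kg.
Tool frame: the origin (TCP) lies between the finger pads; the fingertips stand robot.tip_extent ahead of it and the grasp point (between the pads) is the TCP (robot.tip_extent is the distance from the TCP to the fingertips, in m); z points along the fingers, y is the direction in which the jaws open and shut (so a half turn about z gives the same grasp; the last joint's range is limited). The gripper opens to 94 mm and grips with 3 to 60 N. Pads are 16 mm wide; open, the fingers measure 119 mm over their backs; the gripper's body (75 mm by 177 mm) begins 78 mm behind the grasp point.
Start: joints at [-1.321, 0.417, -0.01, 1.614, 0.005, 1.111, -0.053], TCP at [0.18, 0.599, 0.224] pointing down, gripper open.
Joint ranges: [-2.81, 2.81], [-0.39, 2.02], [-1.27, 1.25], [0.06, 2.57], [-1.19, 4.33], [0.19, 2], [-2.82, 2.82]. Speed limits (rad/s): [1.89, 1.89, 2.39, 2.39, 3.01, 3.01, 3.01].

### API

Orientations are given as [roll, pitch, yaw] about the fixed x, y, z axes, in that order (R = Rz(yaw) Ry(pitch) Rx(roll)).
In Python, from rig import robot gives the robot as it stands.
- The arm moves only by the shell command python3 -m handwheel 'ROWS' [OPENING] [FORCE]. ROWS is JSON, one flat list of numbers, 6 for each row, row after row: the shift along the tool's x, y, z scaled (see below), then the turn, a rotation vector about the tool's x, y, z scaled (see below). In form: [dx, dy, dz, wx, wy, wz, dx, dy, dz, wx, wy, wz, ...]. A call has 1 to 20 rows; each row shifts and turns the commanded pose from where the row before left it, along the tool's axes as they then stand; what a row does not reach is not made up. The controller multiplies each number of a shift by 0.025 m and each number of a turn by 5 degrees. A row lasts 1/10 s, in which the tool goes at most 50 mm and 8.59 degrees, less where a joint would pass 70% of its speed; a pose out of reach is approached as far as the arm can. A call with a number of a shift or a turn outside -1 to 1 is refused whole. A call with a gripper value outside its range is refused whole. OPENING is the opening, from 0 (shut) to 1 (fully open), set as the call begins (- or left out, the last holds). The fingers move at their own pace and stop on an object; FORCE is the grip in N (left out, the last holds). Time passes only in rows, so rows that do not move let the fingers close. It gives the time, the measured TCP pose, the force and the opening at its end, in the units of the state.
- robot.sense(): the state, without advancing time (a new reading comes with each control period).
- robot.snapshot(name): name is "scene" or "top" or "wrist"; returns the picture (420x560x3 uint8, red, green, blue); there is no depth.
- robot.calibration(name): a dict with "intrinsics" (3x3 intrinsics, pixels), "rvec" (rotation vector, rad) and "tvec" (3), from world to camera coordinates, as OpenCV has them. Camera axes: x right, y down, z forward; pixel columns grow to the right and rows downward; lengths in m; the calibration is good to about 2 mm. The wrist camera is an equidistant fisheye: a pixel r from the principal point sees the ray r / f radians off the axis. A picture is of the moment at which its call begins: read the wrist's pose just before it. calibration takes no time and is no camera call; for the wrist camera it gives the pose at the moment of the call.
- robot.close_job(): hands the job in, once; it reports no verdict.
Trained networks look in the newest picture that a camera, given by its name, has taken for a name from the list of things; names that differ only in an ending like _2 or _b are one class to them, and where a whole thing is asked for, a point or a joint stands for the part that bears it (a point fixed in the world has none). Each returns a list of dicts, best first, with "conf" (0 to 1); they miss things now and then, are a little off and sometimes report something else, mostly with a low value. They report only what shows in the picture. A call takes as long as a camera call. They do not tell look-alikes from the thing itself.
- robot.recognise(camera, label): "point" ([column, row] in pixels, amid what is visible of it).
The state is a dict: "t": time; "q": joint angles; "dq": joint speeds; "joint_efforts": joint torques, N m; "ee_pos": TCP position; "eef_rot": TCP orientation; "ft_force": force on the tool from outside, world axes, zero at the start; "moment": the same for the moment, N m; "gripper_width": finger opening in m.
Only numpy, scipy, OpenCV 4.12 (cv2) and the standard library are available. Lean on these libraries where they do the work, as an engineer would, in place of code of your own. Each camera call takes 0.05 s, during which the arm holds its last target.

## Working session

There is one attempt and no reset: what is moved stays moved. The work goes in short steps, Python scripts to look and compute and a shell command to move; the robot and the scene stay as the last step left them, time stands still between calls to the robot, and variables do not carry over. Pictures are saved under pics/ and viewed, and the job is handed in when it is done.

```bash
ls; mkdir -p pics; python3 - <<'E'
from rig import robot
import cv2
s=robot.sense();print(s, robot.tip_extent)
for n in("scene","top","wrist"):
    im=robot.snapshot(n);cv2.imwrite(f"pics/{n}0.png",im[:,:,::-1])
    c=robot.calibration(n);print(n,c)
E
```

```text
pics
{'t': 0.0, 'q': array([-1.32050588,  0.41790968, -0.01030635,  1.61418242,  0.00470437,
        1.11070648, -0.05297752]), 'dq': array([-6.36642655e-04, -3.54153685e-05, -1.40550599e-03, -1.92368777e-03,
        4.74288505e-04, -6.25615487e-04, -3.83088366e-04]), 'joint_efforts': array([ 1.33614767e-04, -8.51230717e+01,  6.39251266e-01, -4.25994337e+01,
       -4.88259061e-02,  1.85235240e-02,  1.12939665e-04]), 'ee_pos': array([0.17969911, 0.59823433, 0.22386192]), 'eef_rot': array([-3.14041401e+00,  9.24606034e-05,  2.84983802e+00]), 'ft_force': array([ 0.60887756,  0.74549978, -0.05746039]), 'moment': array([ 0.02766916, -0.02429831,  0.00043986]), 'gripper_width': 0.09375795250828008} 0.019
scene {'intrinsics': array([[542.06258706,   0.        , 285.17006759],
       [  0.        , 542.06258706, 205.38817851],
       [  0.        ,   0.        ,   1.        ]]), 'rvec': array([ 0.6237405 ,  2.80654286, -0.85046647]), 'tvec': array([ 0.40482748, -0.07584515,  1.63336152])}
top {'intrinsics': array([[392.97733384,   0.        , 273.13567289],
       [  0.        , 392.97733384, 205.62006145],
       [  0.        ,   0.        ,   1.        ]]), 'rvec': array([ 2.13704978, -2.17179857,  0.15135817]), 'tvec': array([-0.05737002,  0.41587138,  1.1276974 ])}
wrist {'intrinsics': array([[325.1922621 ,   0.        , 275.39171961],
       [  0.        , 325.1922621 , 211.03658314],
       [  0.        ,   0.        ,   1.        ]]), 'rvec': array([-2.33322464, -1.73641482, -0.24235092]), 'tvec': array([-0.62420188, -0.02820115,  0.39238287])}
```

View pics/scene0.png

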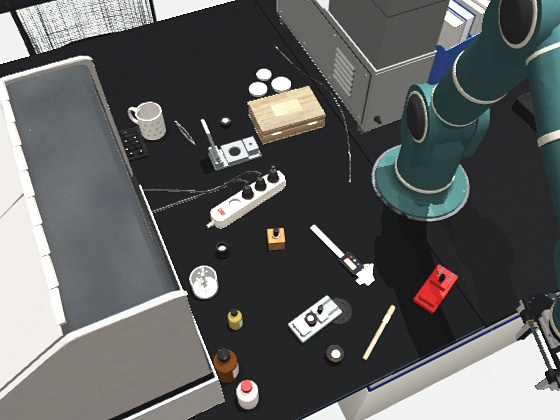

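View pics/top0.png

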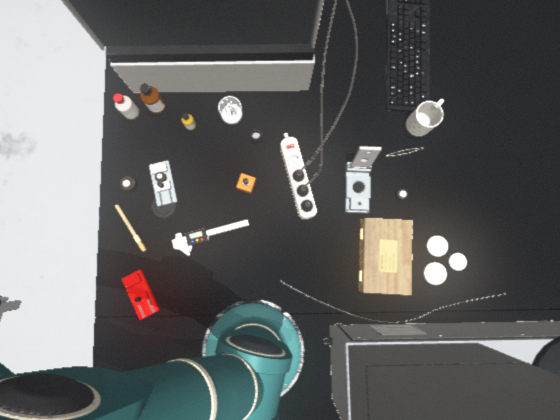

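View pics/wrist0.png

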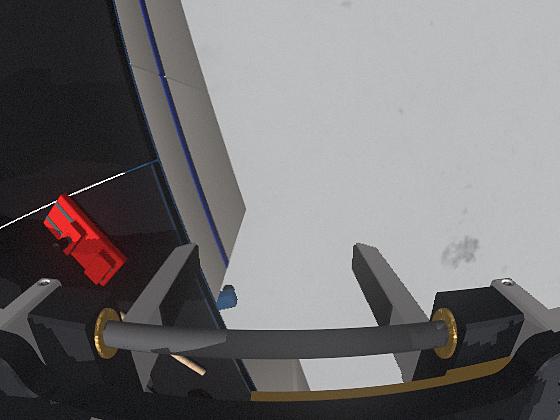

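```bash
cat > h.py <<'E'
import numpy as np, cv2
from rig import robot
def cam(n):
    c=robot.calibration(n);R=cv2.Rodrigues(np.array(c["rvec"]))[0];t=np.array(c["tvec"]).ravel();return c["intrinsics"],R,t
def unproj(n,px,z,C=None):
    K,R,t=C or cam(n);u=(np.array(px,float)-K[:2,2])/K[0,0]
    if n=="wrist":
        r=np.linalg.norm(u);d=np.array([*(u/max(r,1e-9)*np.sin(r)),np.cos(r)])
    else: d=np.array([*u,1.])
    o=-R.T@t;d=R.T@d
    return o+d*(z-o[2])/d[2]
def proj(n,P,C=None):
    K,R,t=C or cam(n);p=R@np.array(P,float)+t
    if n=="wrist":
        r=np.linalg.norm(p[:2]);th=np.arctan2(r,p[2]);u=p[:2]/max(r,1e-9)*th
    else: u=p[:2]/p[2]
    return u*K[0,0]+K[:2,2]
def snap(n,f,crop=None,k=1):
    im=robot.snapshot(n)[:,:,::-1].copy()
    if crop: x0,y0,x1,y1=crop; im=im[y0:y1,x0:x1]
    if k!=1: im=cv2.resize(im,None,fx=k,fy=k,interpolation=cv2.INTER_CUBIC)
    cv2.imwrite(f"pics/{f}.png",im)
E
python3 - <<'E'
from h import *
im=cv2.imread("pics/top0.png")
cv2.imwrite("pics/t0a.png",cv2.resize(im[150:220,110:280],None,fx=4.6,fy=4.6,interpolation=cv2.INTER_CUBIC))
cv2.imwrite("pics/t0b.png",cv2.resize(im[130:225,275:415],None,fx=5,fy=5,interpolation=cv2.INTER_CUBIC))
robot.snapshot("top")
for l,z in (("vise",.02),("specimen_centre",.043),("jaw_knob",.057),("clamp",.02),("clamp_pocket",.018),("clamp_hole",.035),("pin_knob",.053),("pin_stand",.04),("loupe_centre",.02),("oil_bottle_centre",.04),("spare_mount_centre",.018)):
    for d in robot.recognise("top",l)[:3]: print(l,round(d["conf"],2),np.round(d["point"],1),np.round(unproj("top",d["point"],z)[:2],3))
E
```

```text
vise 0.77 [164.2 183.8] [0.487 0.259]
vise 0.73 [142.  293.9] [0.166 0.316]
vise 0.27 [358.4 180.5] [ 0.488 -0.32 ]
specimen_centre 0.55 [127.9 186.1] [0.477 0.359]
specimen_centre 0.44 [360.7 178.8] [ 0.488 -0.322]
jaw_knob 0.73 [141.4 299.7] [0.154 0.306]
jaw_knob 0.53 [161.7 185.6] [0.474 0.256]
clamp 0.64 [361.5 178. ] [ 0.495 -0.33 ]
clamp 0.25 [188.3 120.2] [0.683 0.19 ]
clamp_pocket 0.79 [359.9 179.3] [ 0.492 -0.326]
clamp_pocket 0.44 [160.7 183. ] [0.49 0.27]
clamp_hole 0.88 [357.6 181.5] [ 0.482 -0.314]
pin_knob 0.66 [243.7 186.9] [0.468 0.02 ]
pin_knob 0.56 [247.2 181.4] [0.484 0.01 ]
pin_stand 0.73 [244.6 183.1] [0.481 0.019]
loupe_centre 0.71 [188.1 121.4] [0.679 0.191]
oil_bottle_centre 0.5 [190.5 118.4] [0.681 0.179]
spare_mount_centre 0.56 [404.9 192.5] [ 0.45  -0.458]
```

View pics/t0a.png

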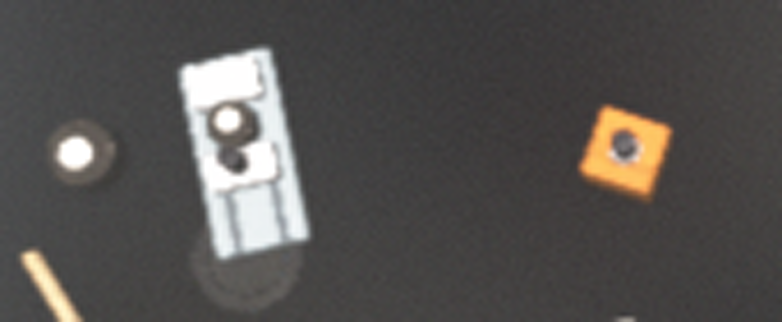

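View pics/t0b.png

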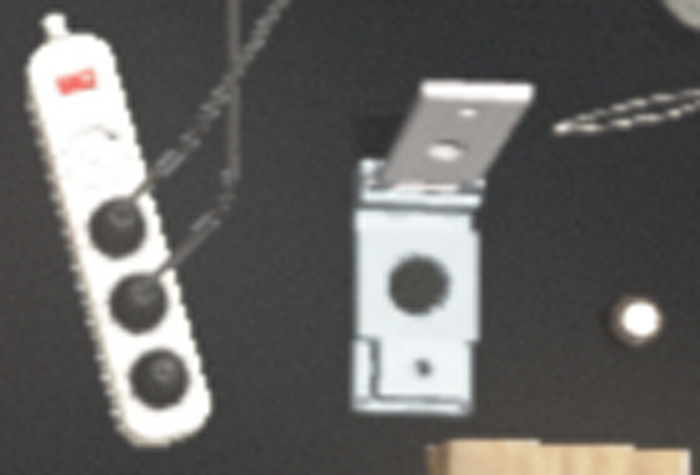

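```bash
cat >> h.py <<'E'
from scipy.spatial.transform import Rotation as Ro
def state():
    s=robot.sense();print("t%.2f p %s rot %s f %s w %.4f"%(s["t"],np.round(s["ee_pos"],4),np.round(s["eef_rot"],4),np.round(s["ft_force"],1),s["gripper_width"]));return s
def togo(P,yaw=None):
    """needed move to TCP P pointing down w/ yaw; units of rows (total)"""
    s=state();R=Ro.from_euler("xyz",s["eef_rot"])
    print("shift units",np.round(R.inv().apply(np.array(P)-s["ee_pos"])/.025,2))
    if yaw is not None:
        ys=[(yaw+k*np.pi) for k in(-2,-1,0,1,2)]
        y=min(ys,key=lambda a:abs(a-s["eef_rot"][2]))
        w=(R.inv()*Ro.from_euler("xyz",[np.pi,0,y])).as_rotvec()
        print("yaw",y,"turn units",np.round(np.degrees(w)/5,2))
E
python3 - <<'E'
from h import *
for n,p,z in(("spec",(160.4,176.5),.043),("knob",(160.4,184.8),.068),("pocket",(358.6,187),.023),("hole",(359.6,203.4),.035),("pin",(245.7,181.5),.079)):
    print(n,np.round(unproj("top",p,z),4))
q=lambda x,y:(x/4.6+110,y/4.6+150)
for n,p,z in(("v far L",(180,68),.022),("vnearL",q(218,258),.022),("vnearR",q(310,238),.022)):
    if n=="v far L":p=q(*p)
    print(n,unproj("top",p,z))
togo((.46,.27,.2),np.pi+.1)
print("q7",robot.sense()["q"])
E
```

```text
spec [0.5041 0.2647 0.043 ]
knob [0.4746 0.2571 0.068 ]
pocket [ 0.4675 -0.3194  0.023 ]
hole [ 0.4165 -0.3174  0.035 ]
pin [0.4782 0.0129 0.079 ]
v far L [0.54498444 0.30516636 0.022     ]
vnearL [0.419734   0.27759638 0.022     ]
vnearR [0.43178035 0.21883345 0.022     ]
t0.75 p [0.1798 0.5986 0.2244] rot [-3.1416  0.      2.8498] f [ 0.2 -0.6  0.1] w 0.0938
shift units [-14.52  -9.36   0.98]
yaw 3.241592653589793 turn units [-0.    0.   -4.49]
q7 [-1.32049765  0.41736747 -0.01033598  1.61359628  0.00469289  1.11068906
 -0.05302177]
```

```bash
python3 -m handwheel '[-0.94,-0.61,0.05,0,0,0,-0.94,-0.61,0.05,0,0,0,-0.94,-0.61,0.05,0,0,0,-0.94,-0.61,0.05,0,0,0,-0.94,-0.61,0.05,0,0,0,-0.94,-0.61,0.05,0,0,0,-0.94,-0.61,0.05,0,0,0,-0.94,-0.61,0.05,0,0,0,-0.94,-0.61,0.05,0,0,0,-0.94,-0.61,0.05,0,0,0,-0.94,-0.61,0.05,0,0,0,-0.94,-0.61,0.05,0,0,0,-0.94,-0.61,0.05,0,0,0,-0.94,-0.61,0.05,0,0,0,-0.94,-0.61,0.05,0,0,0,-0.94,-0.61,0.05,0,0,0]' 0.5 20
python3 -m handwheel '[0,0,0,0,0,-0.95,0,0,0,0,0,-0.95,0,0,0,0,0,-0.95,0,0,0,0,0,-0.95,0,0,0,0,0,-0.95,0,0,0,0,0,-0.95,0,0,0,0,0,0]'
python3 - <<'E'
from h import *
snap("wrist","w1",(0,0,560,420),1.4)
print(cam("wrist"))
togo((.4746,.2571,.12),np.pi+.21)
print(proj("wrist",(.4746,.2571,.068)),proj("wrist",(.5041,.2647,.043)))
E
```

```text
t: 2.35
ee_pos: [0.4704, 0.2558, 0.2046]
eef_rot: [3.141, 0.0, 2.85]
ft_force: [0.6, -0.8, -0.4]
gripper_width: 0.0465
t: 3.05
ee_pos: [0.4698, 0.2567, 0.2045]
eef_rot: [3.142, 0.0, -2.935]
ft_force: [0.5, 0.5, 0.3]
gripper_width: 0.047
(array([[325.1922621 ,   0.        , 275.39171961],
       [  0.        , 325.1922621 , 211.03658314],
       [  0.        ,   0.        ,   1.        ]]), array([[-2.02866427e-01,  9.79206074e-01,  8.23061125e-04],
       [ 9.41568082e-01,  1.94837860e-01,  2.74750350e-01],
       [ 2.68876848e-01,  5.65125899e-02, -9.61515246e-01]]), array([-0.1561761 , -0.51472542,  0.23269522]))
t3.10 p [0.4697 0.2567 0.2045] rot [ 3.1416  0.     -2.9378] f [ 0.2 -0.1 -1.2] w 0.0470
shift units [-0.19 -0.02  3.38]
yaw -2.931592653589793 turn units [ 0.    0.   -0.07]
[274.71217197 212.00194102] [276.14222832 233.17349699]
```

View pics/w1.png

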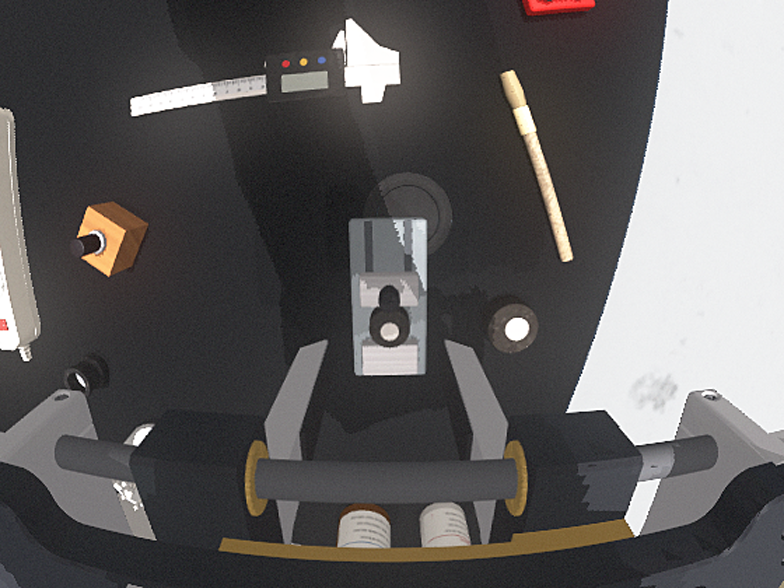

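```bash
python3 - <<'E'
from h import *
im=cv2.imread("pics/w1.png");cv2.imwrite("pics/w1c.png",cv2.resize(im[200:390,330:450],None,fx=3.1,fy=3.1))
f=lambda x,y:(x/1.4,y/1.4)
A=[unproj("wrist",f(*p),.022) for p in((349,218),(427,218),(425,375),(354,374))];print(np.round(A,4))
# yaw from edges
for a,b in((0,3),(1,2)):
    d=A[b]-A[a];print(np.arctan2(d[1],d[0]),np.linalg.norm(d))
print("spec",unproj("wrist",f(389,331),.043),"knob",unproj("wrist",f(389,293),.068))
print("spec disc bound",unproj("wrist",f(390,325),.043))
E
```

```text
[[0.4323 0.2208 0.022 ]
 [0.4203 0.2786 0.022 ]
 [0.5475 0.3066 0.022 ]
 [0.5585 0.2483 0.022 ]]
0.21435768796539528 0.1291423798588772
0.2168352170538468 0.13020128335747416
spec [0.50731653 0.26721943 0.043     ] knob [0.47136636 0.25948074 0.068     ]
spec disc bound [0.50245405 0.26696738 0.043     ]
```

View pics/w1c.png

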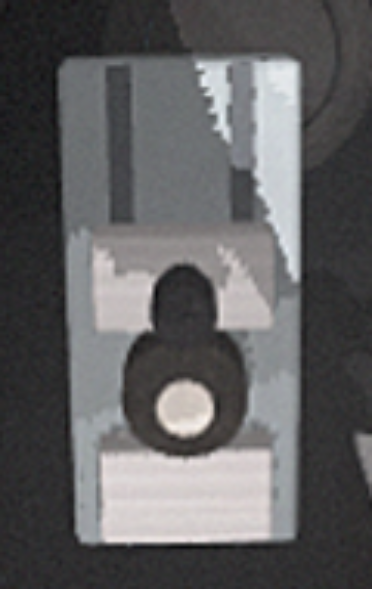

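```bash
python3 - <<'E'
from h import *
togo((.4766,.2608,.070),np.pi+.2156)
E
```

```text
t3.10 p [0.4697 0.2567 0.2045] rot [ 3.1416  0.     -2.9378] f [ 0.2 -0.1 -1.2] w 0.0470
shift units [-0.3   0.11  5.38]
yaw -2.925992653589793 turn units [ 0.    0.   -0.14]
```

```bash
python3 -m handwheel '[-0.3,0.1,0.8,0,0,-0.14,0,0,0.9,0,0,0,0,0,0.9,0,0,0,0,0,0.9,0,0,0,0,0,0.9,0,0,0,0,0,0.7,0,0,0,0,0,0.28,0,0,0]' 0.4 20
python3 -m handwheel '[0,0,0,0,0,0,0,0,0,0,0,0,0,0,0,0,0,0,0,0,0,0,0,0]' 0 20
python3 - <<'E'
from h import *
snap("wrist","w2",(180,120,380,330),2.8)
togo((.4766,.2608,.070),np.pi+.2156)
E
```

```text
t: 3.8
ee_pos: [0.4759, 0.2603, 0.0685]
eef_rot: [-3.141, -0.002, -2.926]
ft_force: [0.3, 0.1, -1.0]
gripper_width: 0.0375
t: 4.2
ee_pos: [0.4771, 0.2605, 0.0708]
eef_rot: [-3.141, 0.001, -2.924]
ft_force: [1.0, -4.6, 4.4]
gripper_width: 0.014
t4.25 p [0.4771 0.2605 0.0708] rot [-3.1415e+00  1.3000e-03 -2.9245e+00] f [ 0.  -4.3  7.8] w 0.0139
shift units [0.02 0.02 0.03]
yaw -2.925992653589793 turn units [-0.    0.01  0.02]
```

View pics/w2.png

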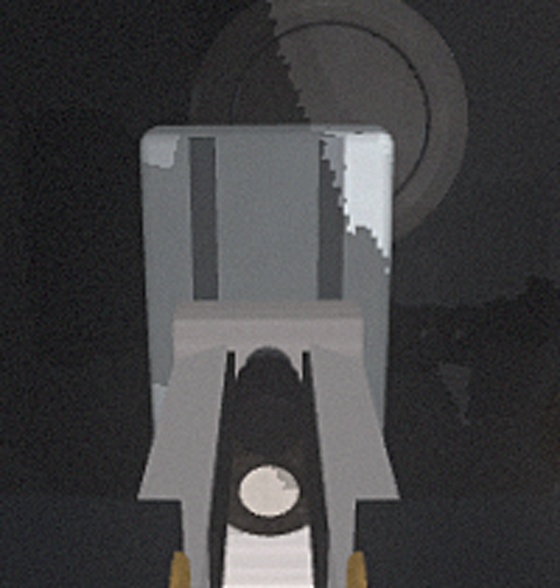

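```bash
python3 -m handwheel '[0.1,0,0,0,0,0,0.2,0,0,0,0,0,0.2,0,0,0,0,0,0.2,0,0,0,0,0,0.2,0,0,0,0,0,0.1,0,0,0,0,0,0,0,0,0,0,0]' 0 30
python3 -m handwheel '[0,0,0,0,0,0,0,0,0,0,0,0]' 0.45 20
python3 -m handwheel '[0,0,-0.9,0,0,0,0,0,-0.5,0,0,0,-0.5,0,-0.2,0,0,0,-0.8,0,0,0,0,0,-0.8,0,0,0,0,0,0,0,0,0,0,0]' 0.65 20
python3 - <<'E'
from h import *
snap("wrist","w3",(160,120,400,360),2.4)
togo((.5043,.2668,.049),np.pi+.2156)
E
```

```text
t: 4.95
ee_pos: [0.4527, 0.2549, 0.0708]
eef_rot: [-3.141, 0.002, -2.924]
ft_force: [0.2, -5.2, 8.9]
gripper_width: 0.014
t: 5.15
ee_pos: [0.452, 0.2555, 0.0702]
eef_rot: [3.141, 0.0, -2.924]
ft_force: [0.3, -0.4, 0.1]
gripper_width: 0.0268
t: 5.75
ee_pos: [0.5052, 0.267, 0.1101]
eef_rot: [3.141, 0.001, -2.924]
ft_force: [-0.2, -0.1, 0.2]
gripper_width: 0.0607
t5.80 p [0.5038 0.2667 0.1098] rot [-3.1415e+00  2.0000e-04 -2.9242e+00] f [-0.1  0.   0.1] w 0.0610
shift units [-0.02 -0.    2.43]
yaw -2.925992653589793 turn units [-0.    0.    0.02]
```

View pics/w3.png

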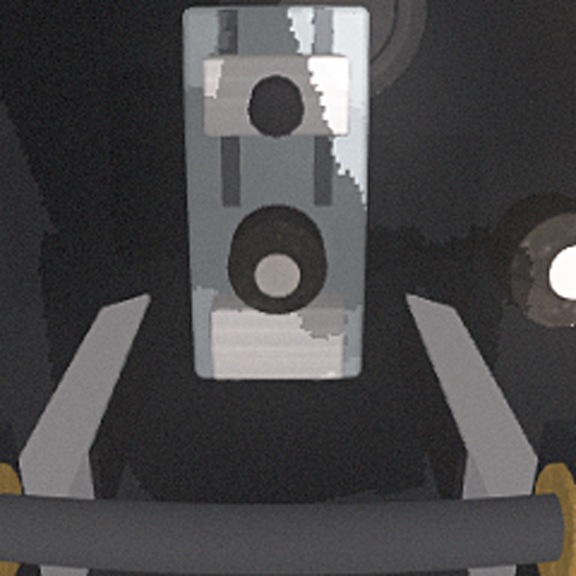

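```bash
python3 - <<'E'
from h import *
for y in (263,275): print(unproj("wrist",(277/2.4+160,y/2.4+120),.043))
print(unproj("wrist",(277/2.4+160,312/2.4+120),.043),.5043+.0155*np.cos(.2156),.2668+.0155*np.sin(.2156))
E
python3 -m handwheel '[0,0,0.8,0,0,0,0,0,0.8,0,0,0,0,0,0.5,0,0,0,0,0,0.33,0,0,0,0,0,0,0,0,0]' 0.65 20
python3 -m handwheel '[0,0,0,0,0,0,0,0,0,0,0,0,0,0,0,0,0,0,0,0,0,0,0,0]' 0 20
python3 -m handwheel '[0,0,0,0,0,0]' 0 30
python3 - <<'E'
from h import *
state();snap("wrist","w4",(160,120,400,360),2.4)
E
```

```text
[0.50209248 0.26638806 0.043     ]
[0.50594563 0.26724139 0.043     ]
[0.51811234 0.26993587 0.043     ] 0.5194411472534781 0.2701159704233438
t: 6.3
ee_pos: [0.5028, 0.2665, 0.0485]
eef_rot: [-3.141, -0.001, -2.924]
ft_force: [-0.2, -0.8, 0.3]
gripper_width: 0.0608
t: 6.7
ee_pos: [0.5036, 0.2667, 0.0496]
eef_rot: [3.141, 0.001, -2.924]
ft_force: [0.2, -0.1, -0.7]
gripper_width: 0.0324
t: 6.8
ee_pos: [0.5035, 0.2668, 0.0495]
eef_rot: [3.141, 0.0, -2.924]
ft_force: [-0.6, -0.7, 3.7]
gripper_width: 0.03
t6.80 p [0.5035 0.2668 0.0495] rot [ 3.1415e+00  5.0000e-04 -2.9237e+00] f [-0.6 -0.7  3.7] w 0.0300
```

View pics/w4.png

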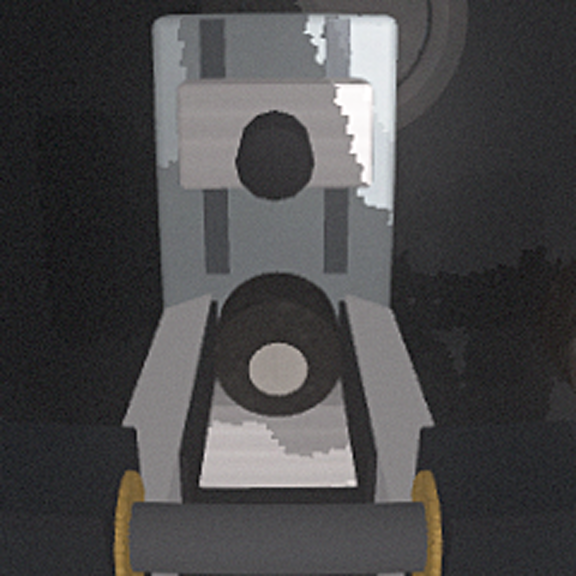

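```bash
python3 -m handwheel '[0,0,-0.2,0,0,0,0,0,-0.5,0,0,0,0,0,-0.8,0,0,0.5,0,0,-0.8,0,0,0.5,0,0,-0.8,0,0,0.5,0,0,-0.8,0,0,0.5,0,0,-0.8,0,0,0.5,0,0,-0.8,0,0,0.5,0,0,-0.8,0,0,0,0,0,-0.4,0,0,0,0,0,0,0,0,0]' 0 30
python3 - <<'E'
from h import *
togo((.49,-.24,.22),np.pi-.04);snap("wrist","w5");print(robot.sense()["q"])
E
```

```text
t: 7.95
ee_pos: [0.5038, 0.2669, 0.2183]
eef_rot: [3.14, 0.002, 3.098]
ft_force: [-0.3, 0.2, -0.1]
gripper_width: 0.0299
t7.95 p [0.5038 0.2669 0.2183] rot [3.1401e+00 1.9000e-03 3.0978e+00] f [-0.3  0.2 -0.1] w 0.0299
shift units [ -0.34 -20.28  -0.1 ]
yaw 3.101592653589793 turn units [ 0.02  0.02 -0.04]
[-0.6939807   0.3281965   0.18894605  1.76893856 -0.06995044  1.05020465
  1.04694196]
```

View pics/w5.png

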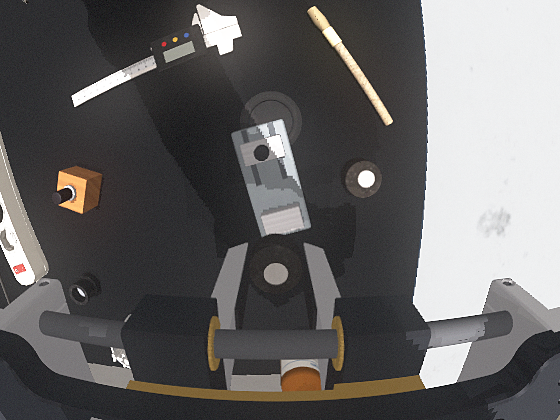

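```bash
python3 -m handwheel '[0,-0.5,-0.1,0,0,0,-0.02,-1,0,0,0,0,-0.02,-1,0,0,0,0,-0.02,-1,0,0,0,0,-0.02,-1,0,0,0,0,-0.02,-1,0,0,0,0,-0.02,-1,0,0,0,0,-0.02,-1,0,0,0,0,-0.02,-1,0,0,0,0,-0.02,-1,0,0,0,0,-0.02,-1,0,0,0,0,-0.02,-1,0,0,0,0,-0.02,-1,0,0,0,0,-0.02,-1,0,0,0,0,-0.02,-1,0,0,0,0,-0.02,-1,0,0,0,0,-0.02,-1,0,0,0,0,-0.02,-1,0,0,0,0,-0.02,-1,0,0,0,0,-0.02,-1,0,0,0,0]' 0 30
python3 -m handwheel '[0,-0.5,0,0,0,0,0,0,0,0,0,0]'
python3 - <<'E'
from h import *
togo((.4675,-.3194,.22),np.pi-.04);snap("wrist","w6",(80,60,480,360),2);print(robot.sense()["q"])
E
```

```text
t: 10.0
ee_pos: [0.4902, -0.2224, 0.2185]
eef_rot: [3.141, -0.001, 3.097]
ft_force: [0.3, 0.5, -1.0]
gripper_width: 0.0301
t: 10.2
ee_pos: [0.4899, -0.2349, 0.2187]
eef_rot: [-3.141, -0.001, 3.095]
ft_force: [0.5, -0.1, -0.8]
gripper_width: 0.0304
t10.20 p [ 0.4899 -0.2349  0.2187] rot [-3.1412e+00 -1.1000e-03  3.0950e+00] f [ 0.5 -0.1 -0.8] w 0.0304
shift units [ 0.74 -3.42 -0.05]
yaw 3.101592653589793 turn units [-0.   -0.01 -0.08]
[-0.0051853   0.29920929  0.47457133  1.83788753 -0.15638878  1.0421907
  2.05625948]
```

View pics/w6.png

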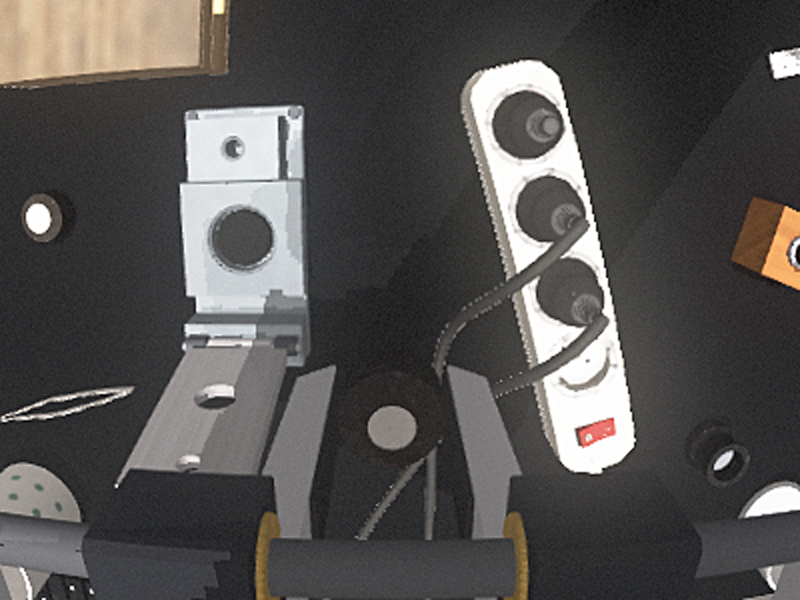

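```bash
python3 - <<'E'
from h import *
im=cv2.imread("pics/w6.png");cv2.imwrite("pics/w6c.png",cv2.resize(im[100:360,170:320],None,fx=2.3,fy=2.3))
f=lambda x,y:(x/2+80,y/2+60)
u=lambda x,y,z:unproj("wrist",f(x,y),z)
p=u(241,237,.023);h=u(232,147,.035);print(p,h,np.linalg.norm((p-h)[:2]),np.arctan2((p-h)[1],(p-h)[0]))
for z in(0.023,):
  A=[u(180,183,z),u(303,183,z),u(187,297,z),u(303,297,z)];print(np.round(A,4))
E
```

```text
[ 0.46885741 -0.31734295  0.023     ] [ 0.41744178 -0.31532352  0.035     ] 0.05145527162316478 -0.039256477538100555
[[ 0.4354 -0.3506  0.023 ]
 [ 0.4406 -0.2797  0.023 ]
 [ 0.5024 -0.354   0.023 ]
 [ 0.5056 -0.2844  0.023 ]]
```

View pics/w6c.png

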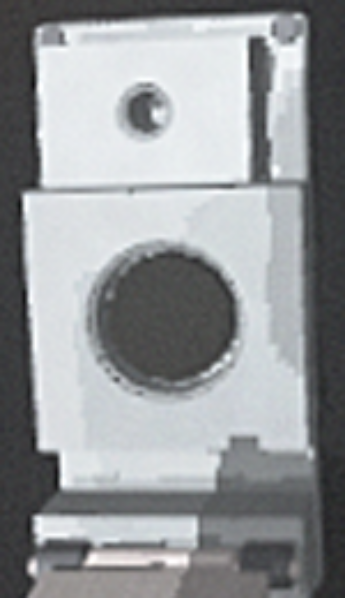

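```bash
python3 - <<'E'
from h import *
s=robot.sense();p=s["ee_pos"];R=Ro.from_euler("xyz",s["eef_rot"]).as_matrix()
c=p+R@[0,0,.0065]
th=np.linspace(0,2*np.pi,60)
im=robot.snapshot("wrist")[:,:,::-1].copy()
C=cam("wrist");k=4
im=cv2.resize(im,None,fx=k,fy=k,interpolation=cv2.INTER_CUBIC)
def ring(cc,r,col):
    pts=np.array([proj("wrist",cc+R@[r*np.cos(a),r*np.sin(a),0],C) for a in th]);cv2.polylines(im,[np.int32((pts+.5)*k)],True,col,1)
ring(c,.0155,(0,255,0));ring(p+R@[0,0,.0275],.0155,(255,0,0));ring(c,.0055,(0,0,255))
ring(np.array([.4690,-.3168,.023]),.0185,(0,255,0));ring(np.array([.4690-.05193,-.3168+.0026,.035]),.005,(0,0,255))
cv2.imwrite("pics/w7.png",im[220*k:310*k,220*k:320*k]);cv2.imwrite("pics/w7b.png",im[100*k:220*k,150*k:260*k])
print(-C[1].T@C[2])
E
```

```text
[ 0.40985423 -0.22943821  0.37968509]
```

View pics/w7.png

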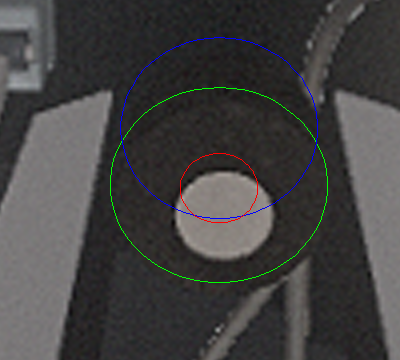

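View pics/w7b.png

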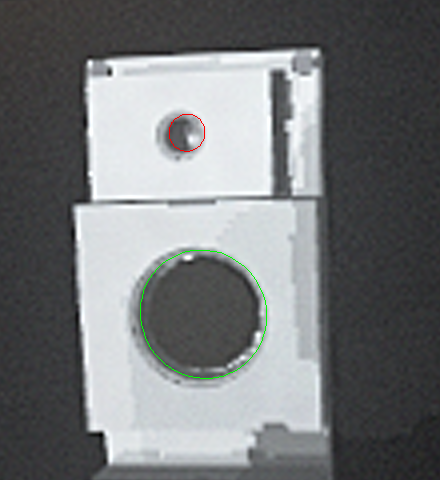

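```bash
python3 - <<'E'
from h import *
C=cam("wrist")
ax=np.array([np.cos(-.037),np.sin(-.037),0])
P=np.array([.469,-.3185,0])
for a in(1.4,1.6,1.7,1.8,1.9,2.0):
    o=P+ax*.058+[0,0,.04]
    pt=lambda d:o-ax*d*np.cos(a)+np.array([0,0,d*np.sin(a)])
    print(a,(proj("wrist",pt(.110),C)-[80,60])*2,(proj("wrist",pt(.058),C)-[80,60])*2,pt(.127))
togo((.469,-.3185,.12),np.pi-.037)
E
```

```text
1.4 [175.87691832 389.20307519] [210.08910588 363.7686972 ] [ 0.50538925 -0.31984702  0.16515212]
1.6 [181.56913839 439.1574007 ] [212.03989506 386.61811407] [ 0.5306661  -0.32078269  0.16694585]
1.7 [185.67156859 461.0897469 ] [213.49413822 397.12494253] [ 0.54331235 -0.32125081  0.16594143]
1.8 [190.39276273 480.50593158] [215.22390072 406.82456285] [ 0.55579522 -0.32171289  0.16367865]
1.9 [195.56138049 497.20380066] [217.19044105 415.59979176] [ 0.56798998 -0.3221643   0.16018011]
2.0 [201.01568261 511.09722883] [219.35245483 423.35877089] [ 0.57977478 -0.32260054  0.15548077]
t10.30 p [ 0.4907 -0.2325  0.2189] rot [ 3.1412e+00 -7.0000e-04  3.0978e+00] f [ 0.   0.4 -0.9] w 0.0305
shift units [ 0.71 -3.47  3.95]
yaw 3.104592653589793 turn units [ 0.   -0.01 -0.08]
```

```bash
python3 -m handwheel '[0.2,-0.8,0,0,0,-0.08,0.2,-0.9,0,0,0,0,0.2,-0.9,0,0,0,0,0.1,-0.87,0.3,0,0,0,0,0,0.8,0,0,0,0,0,0.9,0,0,0,0,0,0.9,0,0,0,0,0,0.9,0,0,0,0,0,0.5,0,0,0,0,0,0,0,0,0,0,0,0,0,0,0]' 0 30
python3 - <<'E'
from h import *
togo((.469,-.3185,.046),np.pi-.037)
s=robot.sense();p=s["ee_pos"];R=Ro.from_euler("xyz",s["eef_rot"]).as_matrix()
th=np.linspace(0,2*np.pi,60)
im=robot.snapshot("wrist")[:,:,::-1].copy()
C=cam("wrist");k=4
im=cv2.resize(im,None,fx=k,fy=k,interpolation=cv2.INTER_CUBIC)
def ring(cc,r,col):
    pts=np.array([proj("wrist",cc+R@[r*np.cos(a),r*np.sin(a),0],C) for a in th]);cv2.polylines(im,[np.int32((pts+.5)*k)],True,col,1)
ring(p+R@[0,0,.0065],.0155,(0,255,0));ring(p+R@[0,0,.0275],.0155,(255,0,0))
ring(np.array([.469,-.3185,.023]),.0185,(0,255,0));ring(np.array([.469-.05197,-.3185+.0019,.035]),.005,(0,0,255))
cv2.imwrite("pics/w8.png",im[140*k:290*k,180*k:370*k])
E
```

```text
t: 11.4
ee_pos: [0.4705, -0.3191, 0.1124]
eef_rot: [-3.141, 0.0, 3.105]
ft_force: [0.2, -0.2, 0.6]
gripper_width: 0.0304
t11.40 p [ 0.4705 -0.3191  0.1124] rot [-3.1414e+00  5.0000e-04  3.1051e+00] f [ 0.2 -0.2  0.6] w 0.0304
shift units [0.06 0.02 2.66]
yaw 3.104592653589793 turn units [-0.    0.01  0.01]
```

View pics/w8.png

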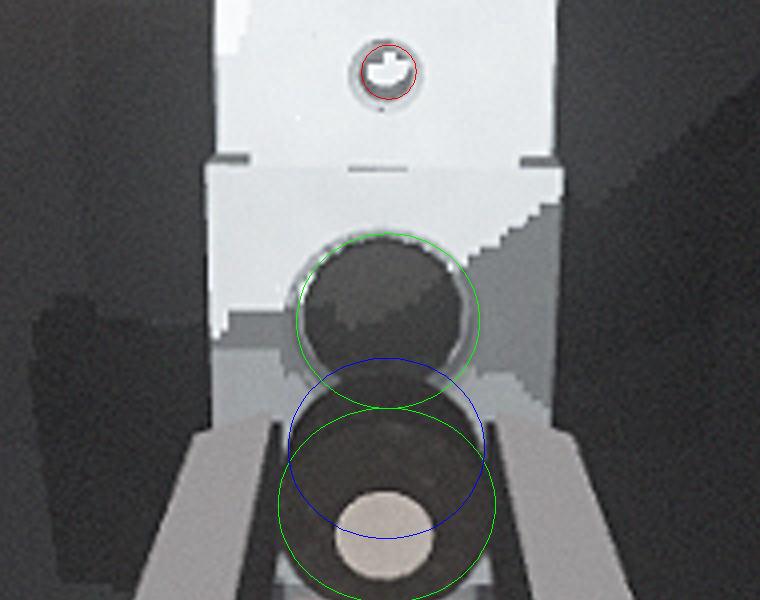

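```bash
python3 - <<'E'
from h import *
togo((.469,-.3193,.046),np.pi-.045)
E
python3 -m handwheel '[0.06,-0.01,0.5,0,0,0.08,0,0,0.7,0,0,0,0,0,0.6,0,0,0,0,0,0.4,0,0,0,0,0,0.2,0,0,0,0,0,0,0,0,0,0,0,0,0,0,0]' 0 30
python3 - <<'E'
from h import *
togo((.469,-.3193,.046),np.pi-.045);snap("wrist","w9",(160,120,400,360),2.4)
E
```

```text
t11.45 p [ 0.4706 -0.3193  0.1127] rot [-3.1411e+00  1.1000e-03  3.1049e+00] f [ 0.1 -0.7 -0.2] w 0.0302
shift units [ 0.07 -0.    2.67]
yaw 3.096592653589793 turn units [-0.01  0.01  0.1 ]
t: 12.15
ee_pos: [0.4687, -0.3197, 0.0521]
eef_rot: [-3.141, 0.0, 3.098]
ft_force: [-0.8, -0.6, 0.4]
gripper_width: 0.0304
t12.15 p [ 0.4687 -0.3197  0.0521] rot [-3.1413e+00  4.0000e-04  3.0976e+00] f [-0.8 -0.6  0.4] w 0.0304
shift units [-0.01  0.02  0.24]
yaw 3.096592653589793 turn units [-0.    0.    0.01]
```

View pics/w9.png

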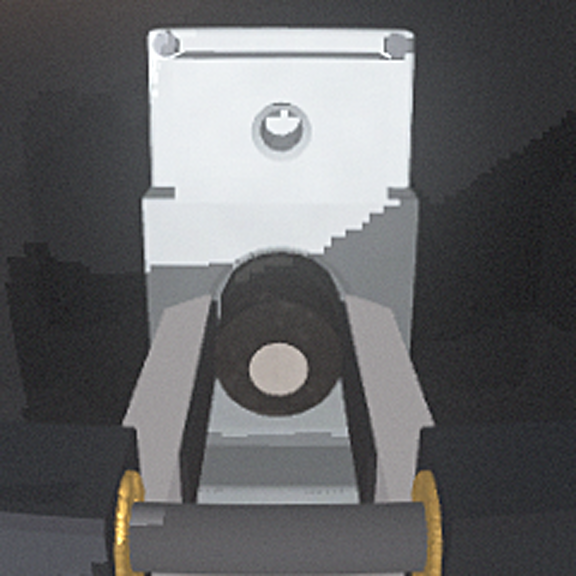

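```bash
python3 -m handwheel '[0,0,0.1,0,0,0,0,0,0.1,0,0,0,0,0,0.06,0,0,0,0,0,0,0,0,0]' 0 30
python3 - <<'E'
from h import *
togo((.469,-.3193,.0455),np.pi-.045);snap("wrist","w10",(160,120,400,360),2.4)
E
```

```text
t: 12.6
ee_pos: [0.4686, -0.3195, 0.0453]
eef_rot: [3.142, 0.0, 3.098]
ft_force: [-0.6, 1.1, 3.7]
gripper_width: 0.0304
t12.60 p [ 0.4686 -0.3195  0.0453] rot [3.1416e+00 1.0000e-04 3.0976e+00] f [-0.6  1.1  3.7] w 0.0304
shift units [-0.02  0.01 -0.01]
yaw 3.096592653589793 turn units [0.   0.   0.01]
```

View pics/w10.png

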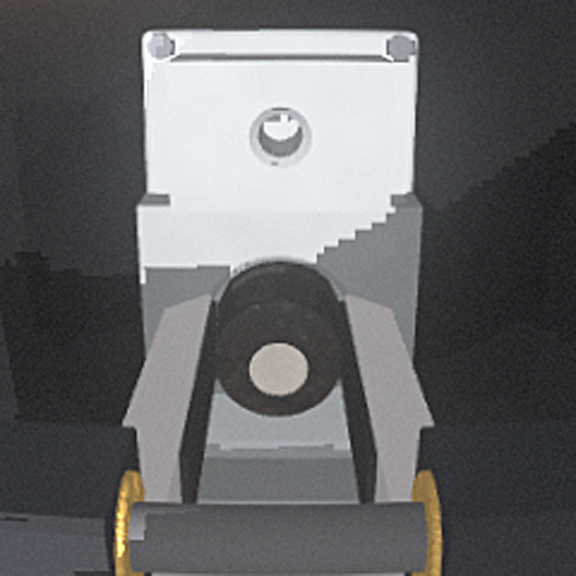

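```bash
python3 -m handwheel '[0,0,0,0,0,0,0,0,0,0,0,0,0,0,-0.3,0,0,0,0,0,-0.7,0,0,0,0,0,-0.9,0,0,0,0,0,-0.9,0,0,0,0,0,-0.5,0,0,0,0,0,0,0,0,0]' 0.55 20
python3 - <<'E'
from h import *
state();snap("wrist","w11",(160,120,400,360),2.4)
E
```

```text
t: 13.45
ee_pos: [0.4693, -0.3199, 0.1294]
eef_rot: [-3.141, 0.003, 3.098]
ft_force: [-0.1, 0.2, -1.1]
gripper_width: 0.0516
t13.45 p [ 0.4693 -0.3199  0.1294] rot [-3.1405e+00  2.6000e-03  3.0977e+00] f [-0.1  0.2 -1.1] w 0.0516
```

View pics/w11.png

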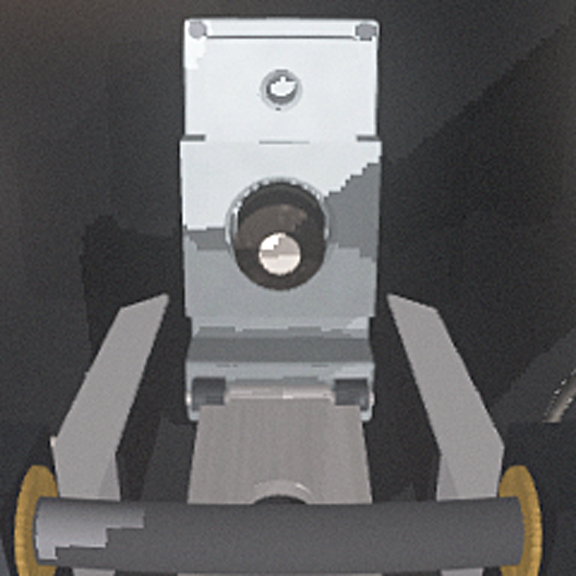

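```bash
python3 -m handwheel '[0,0,-0.97,0,0,0,0,0,-0.97,0,0,0,0,0,-0.97,0,0,0,0,0,-0.97,0,0,0,0,0,-0.97,0,0,0,-0.95,0,0,0,0,0,-0.95,0,0,0,0,0,-0.95,0,0,0,0,0,-0.95,0,0,0,0,0,-0.95,0,0,0,0,0,-0.95,0,0,0,0,0,0,0,0,0,0,0]' 0 10
python3 - <<'E'
from h import *
s=state();print(s["q"]);snap("wrist","w12");snap("scene","s12",(120,60,340,260),3)
E
```

```text
t: 14.7
ee_pos: [0.6129, -0.3246, 0.2464]
eef_rot: [3.141, -0.002, 3.1]
ft_force: [-0.5, 1.0, -0.7]
gripper_width: 0.0005
t14.70 p [ 0.6129 -0.3246  0.2464] rot [ 3.1406e+00 -2.1000e-03  3.0999e+00] f [-0.5  1.  -0.7] w 0.0005
[ 0.13270505  0.56414483  0.47484821  1.40769142 -0.26178719  1.23467032
  2.16038615]
```

View pics/w12.png

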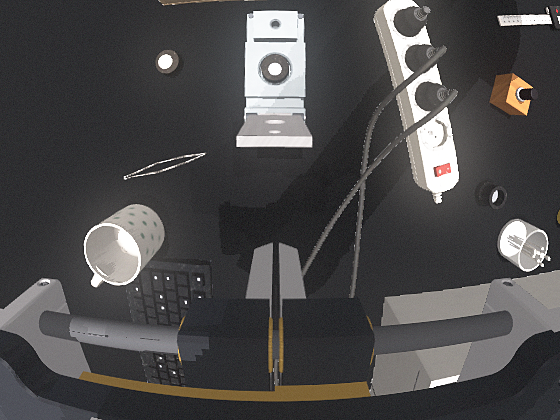

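View pics/s12.png

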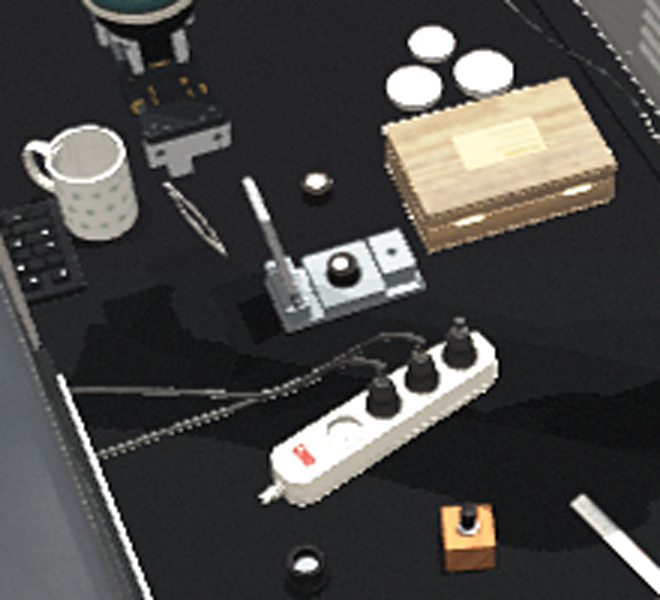

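```bash
python3 -m handwheel '[0,0,0.9,0,0,0,0,0,0.9,0,0,0,0,0,0.9,0,0,0,0,0,0.9,0,0,0,0,0,0.68,0,0,0,0.5,0,0,0,0,0,0.6,0,0,0,0,0,0.6,0,0,0,0,0,0.4,0,0,0,0,0,0.3,0,0,0,0,0,0.3,0,0,0,0,0]' 0 10
python3 -m handwheel '[0.3,0,0,0,0,0,0.3,0,0,0,0,0,0.3,0,0,0,0,0,0.3,0,0,0,0,0,0.3,0,0,0,0,0]' 0 10
python3 - <<'E'
from h import *
state();snap("wrist","w13",(80,60,480,360),1.5);snap("scene","s13",(120,60,340,260),3)
E
```

```text
t: 15.9
ee_pos: [0.5433, -0.3228, 0.1422]
eef_rot: [-3.141, 0.001, 3.098]
ft_force: [1.2, -0.4, 0.1]
gripper_width: 0.0004
t: 16.4
ee_pos: [0.5054, -0.3211, 0.142]
eef_rot: [-3.142, -0.0, 3.098]
ft_force: [0.4, 0.2, -0.5]
gripper_width: 0.0001
t16.40 p [ 0.5054 -0.3211  0.142 ] rot [-3.1416e+00 -1.0000e-04  3.0977e+00] f [ 0.4  0.2 -0.5] w 0.0001
```

View pics/s13.png

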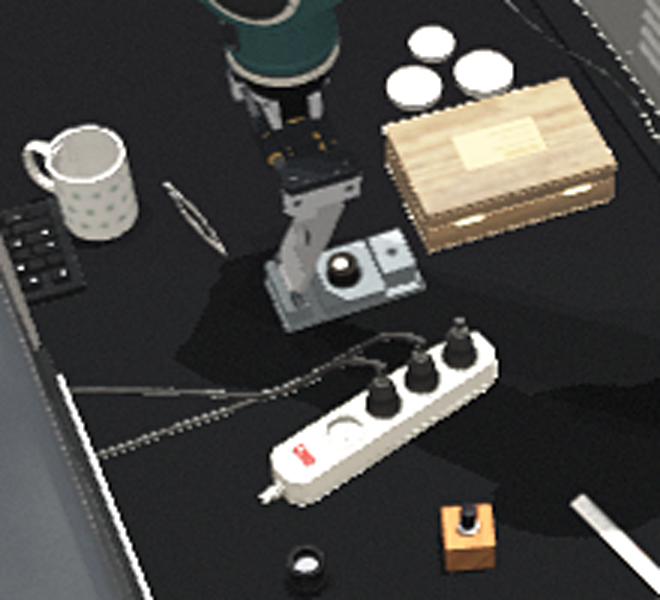

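View pics/w13.png

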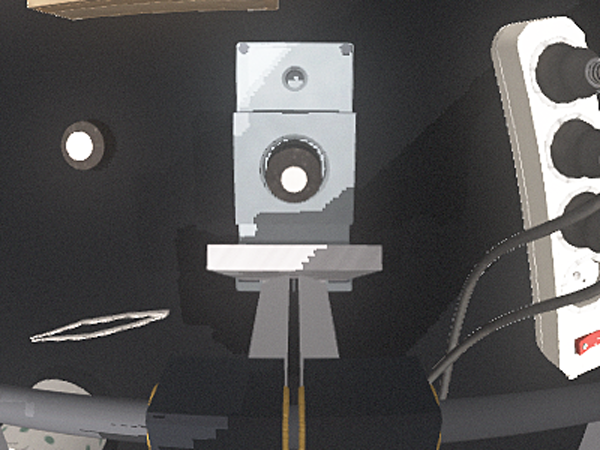

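```bash
python3 -m handwheel '[0.3,0,0,0,0,0,0.3,0,0,0,0,0,0.3,0,0,0,0,0,0.3,0,0,0,0,0,0,0,0,0,0,0,0,0,0,0,0,0]' 0 10
python3 - <<'E'
from h import *
state();snap("wrist","w14",(80,60,480,360),1.5);snap("scene","s14",(160,100,300,200),4)
E
```

```text
t: 17.1
ee_pos: [0.4761, -0.3198, 0.1421]
eef_rot: [-3.142, 0.0, 3.098]
ft_force: [0.3, 0.9, 0.2]
gripper_width: 0.0003
t17.10 p [ 0.4761 -0.3198  0.1421] rot [-3.1415e+00  3.0000e-04  3.0975e+00] f [0.3 0.9 0.2] w 0.0003
```

View pics/s14.png

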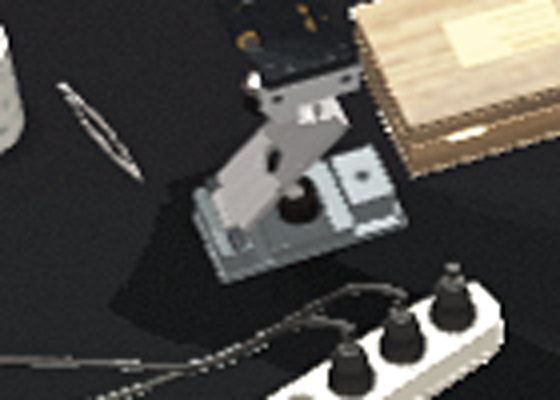

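View pics/w14.png

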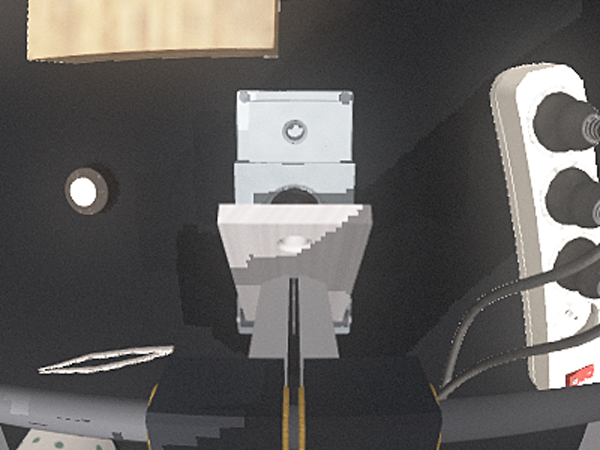

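```bash
python3 -m handwheel '[0,0,-0.6,0,0,0,0,0,-1,0,0,0,0,0,-1,0,0,0,0,0,-1,0,0,0,0,0.5,-0.5,0,0,0,0,0.9,0,0,0,0,0,1,0,0,0,0,0,1,0,0,0,0,0,1,0,0,0,0,0,1,0,0,0,0,0,1,0,0,0,0,0,1,0,0,0,0,0,1,0,0,0,0,0,1,0,0,0,0,0,1,0,0,0,0,0,1,0,0,0,0,0,0.6,0,0,0,0,0,0,0,0,0,0]' 0.4 20
python3 - <<'E'
from h import *
s=state();print(s["q"])
snap("wrist","w15",(140,80,440,320),2.6);print(unproj("wrist",(280,210),.07))
E
```

```text
t: 19.0
ee_pos: [0.4895, -0.0183, 0.2454]
eef_rot: [3.141, 0.001, 3.1]
ft_force: [0.2, 0.2, 0.1]
gripper_width: 0.0373
t19.00 p [ 0.4895 -0.0183  0.2454] rot [3.1413e+00 8.0000e-04 3.1005e+00] f [0.2 0.2 0.1] w 0.0373
[-0.34047586  0.15444909  0.34989336  1.92741381 -0.06043647  1.06895427
  1.56430956]
[ 0.50360366 -0.01551328  0.07      ]
```

View pics/w15.png

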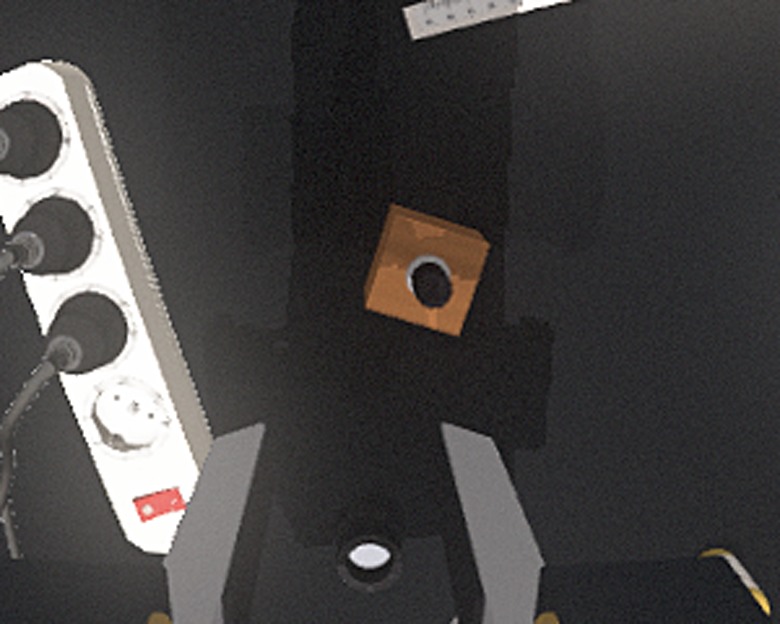

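```bash
python3 - <<'E'
from h import *
f=lambda x,y:(x/2.6+140,y/2.6+80)
k=unproj("wrist",f(434,287),.071);print(k,unproj("wrist",f(428,281),.045),-cam("wrist")[1].T@cam("wrist")[2])
im=cv2.imread("pics/w15.png");cv2.imwrite("pics/w15c.png",cv2.resize(im[190:350,350:510],None,fx=3.6,fy=3.6))
print(unproj("top",(245.7,181.5),.071))
togo((k[0],k[1],.12),np.pi-.045)
E
```

```text
[0.48298283 0.01376709 0.071     ] [0.48598148 0.01354137 0.045     ] [ 0.40840973 -0.01663139  0.40603054]
[0.47979051 0.01337735 0.071     ]
t19.05 p [ 0.4895 -0.0197  0.2454] rot [-3.1415e+00  9.0000e-04  3.0990e+00] f [ 0.   0.8 -0.4] w 0.0380
shift units [0.32 1.33 5.01]
yaw 3.096592653589793 turn units [-0.    0.01  0.03]
```

View pics/w15c.png

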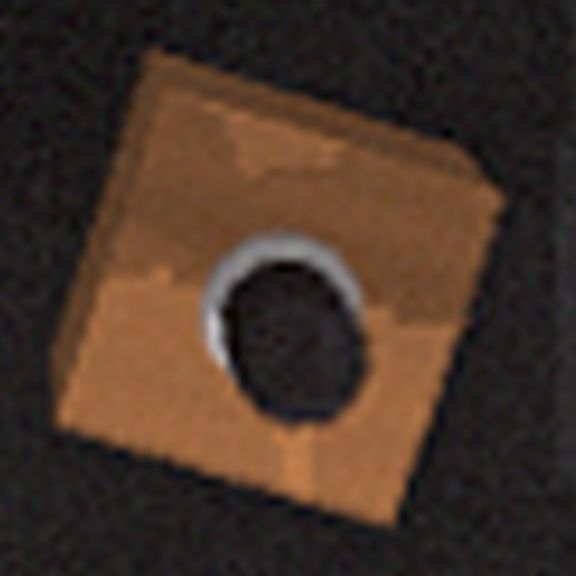

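```bash
python3 - <<'E'
from h import *
f=lambda x,y:(x/2.6+140,y/2.6+80)
for p,z in(((426.9,276.1),.04),((428.9,277.2),.045),((433.9,289.2),.071)):print(unproj("wrist",f(*p),z))
E
```

```text
[0.48481821 0.01351801 0.04      ]
[0.48429839 0.01397297 0.045     ]
[0.48389817 0.01370852 0.071     ]
```

```bash
python3 - <<'E'
from h import *
togo((.4843,.0137,.0655),np.pi-.045)
E
python3 -m handwheel '[0.2,0.7,0,0,0,0,0.06,0.6,0.5,0,0,0,0,0,0.9,0,0,0,0,0,0.9,0,0,0,0,0,0.9,0,0,0,0,0,0.9,0,0,0,0,0,0.9,0,0,0,0,0,0.9,0,0,0,0,0,0.6,0,0,0,0,0,0,0,0,0,0,0,0,0,0,0]' 0.4 20
python3 - <<'E'
from h import *
togo((.4843,.0137,.0655),np.pi-.045);snap("wrist","w16",(160,120,400,360),2.4)
E
```

```text
t19.05 p [ 0.4895 -0.0197  0.2454] rot [-3.1415e+00  9.0000e-04  3.0990e+00] f [ 0.   0.8 -0.4] w 0.0380
shift units [0.27 1.33 7.19]
yaw 3.096592653589793 turn units [-0.    0.01  0.03]
t: 20.15
ee_pos: [0.4842, 0.0123, 0.082]
eef_rot: [-3.141, -0.0, 3.097]
ft_force: [0.2, 1.0, 0.6]
gripper_width: 0.0377
t20.15 p [0.4842 0.0123 0.082 ] rot [-3.1411e+00 -4.0000e-04  3.0972e+00] f [0.2 1.  0.6] w 0.0377
shift units [-0.    0.06  0.66]
yaw 3.096592653589793 turn units [-0.01 -0.    0.01]
```

View pics/w16.png

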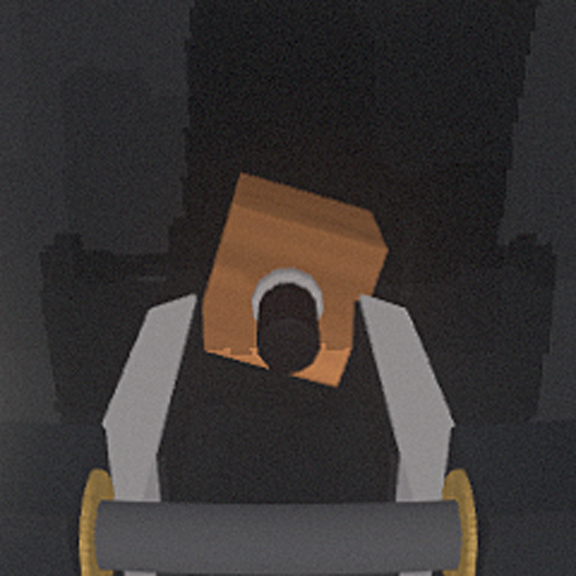

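```bash
python3 - <<'E'
from h import *
f=lambda x,y:(x/2.4+160,y/2.4+120)
print(unproj("wrist",f(289,346),.071),unproj("wrist",f(287,302),.045))
E
python3 -m handwheel '[0,0.1,0.36,0,0,0,0,0,0.3,0,0,0,0,0,0,0,0,0]' 0.4 20
python3 -m handwheel '[0,0,0,0,0,0,0,0,0,0,0,0,0,0,0,0,0,0]' 0 20
python3 - <<'E'
from h import *
state()
E
```

```text
[0.48501176 0.01509875 0.071     ] [0.48397335 0.01497716 0.045     ]
t: 20.5
ee_pos: [0.4838, 0.0152, 0.0646]
eef_rot: [-3.141, -0.001, 3.098]
ft_force: [-0.3, -0.3, 0.4]
gripper_width: 0.0379
t: 20.8
ee_pos: [0.4844, 0.0151, 0.0657]
eef_rot: [-3.142, 0.0, 3.098]
ft_force: [-0.7, 0.4, 0.1]
gripper_width: 0.0167
t20.80 p [0.4844 0.0151 0.0657] rot [-3.1416e+00  4.0000e-04  3.0976e+00] f [-0.7  0.4  0.1] w 0.0167
```

```bash
python3 -m handwheel '[0,0,0,0,0,0,0,0,-0.2,0,0,0,0,0,-0.4,0,0,0,0,0,-0.6,0,0,0,0,0,-0.8,0,0,0,0,0,-0.9,0,0,0,0,0,-0.9,0,0,0,0,0,-0.9,0,0,0,0,0,-0.9,0,0,0,0,0,-0.8,0,0,0,0,0,0,0,0,0]' 0 50
python3 - <<'E'
from h import *
togo((.50,-.317,.23),np.pi-.047);snap("wrist","w17",(80,60,480,360),1.5);snap("scene","s17",(160,100,300,200),4)
E
```

```text
t: 21.9
ee_pos: [0.4853, 0.0151, 0.2285]
eef_rot: [3.141, 0.004, 3.097]
ft_force: [-1.1, -0.1, -1.5]
gripper_width: 0.0151
t21.90 p [0.4853 0.0151 0.2285] rot [3.1406 0.0042 3.0975] f [-1.1 -0.1 -1.5] w 0.0151
shift units [ -1.17 -13.25  -0.07]
yaw 3.094592653589793 turn units [0.01 0.05 0.03]
```

View pics/w17.png

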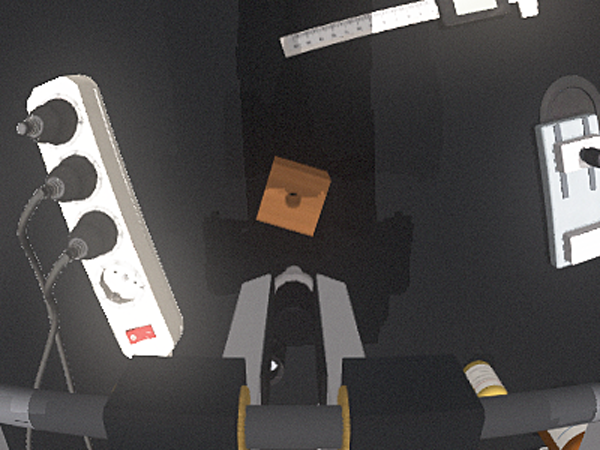

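View pics/s17.png

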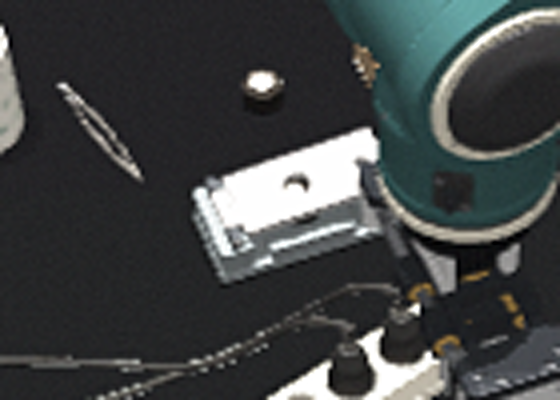

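```bash
python3 -m handwheel '[0,-0.5,0,0,0,0,-0.08,-0.9,0,0,0,0,-0.08,-0.9,0,0,0,0,-0.08,-0.9,0,0,0,0,-0.08,-0.9,0,0,0,0,-0.08,-0.9,0,0,0,0,-0.08,-0.9,0,0,0,0,-0.08,-0.9,0,0,0,0,-0.08,-0.9,0,0,0,0,-0.08,-0.9,0,0,0,0,-0.08,-0.9,0,0,0,0,-0.08,-0.9,0,0,0,0,-0.08,-0.9,0,0,0,0,-0.08,-0.9,0,0,0,0,-0.08,-0.9,0,0,0,0,0,-0.15,0,0,0,0,0,0,0,0,0,0,0,0,0,0,0,0]' 0 50
python3 - <<'E'
from h import *
state();im=robot.snapshot("wrist")[:,:,::-1].copy()
cv2.imwrite("pics/w18raw.png",im);np.save("C18.npy",np.array(cam("wrist"),dtype=object),allow_pickle=True)
im=cv2.resize(im,None,fx=4,fy=4,interpolation=cv2.INTER_CUBIC);cv2.imwrite("pics/w18.png",im[140*4:290*4,185*4:375*4])
E
```

```text
t: 23.8
ee_pos: [0.4974, -0.3165, 0.225]
eef_rot: [3.141, -0.001, 3.098]
ft_force: [0.1, -0.2, 0.0]
gripper_width: 0.015
t23.80 p [ 0.4974 -0.3165  0.225 ] rot [ 3.1412e+00 -8.0000e-04  3.0980e+00] f [ 0.1 -0.2  0. ] w 0.0150Traceback (most recent call last):
  File "<stdin>", line 3, in <module>
ValueError: could not broadcast input array from shape (3,3) into shape (3,)
```

```bash
python3 - <<'E'
from h import *
im=cv2.imread("pics/w18raw.png")
im=cv2.resize(im,None,fx=4,fy=4,interpolation=cv2.INTER_CUBIC);cv2.imwrite("pics/w18.png",im[140*4:290*4,185*4:375*4])
E
```

```text
(no output)
```

View pics/w18.png

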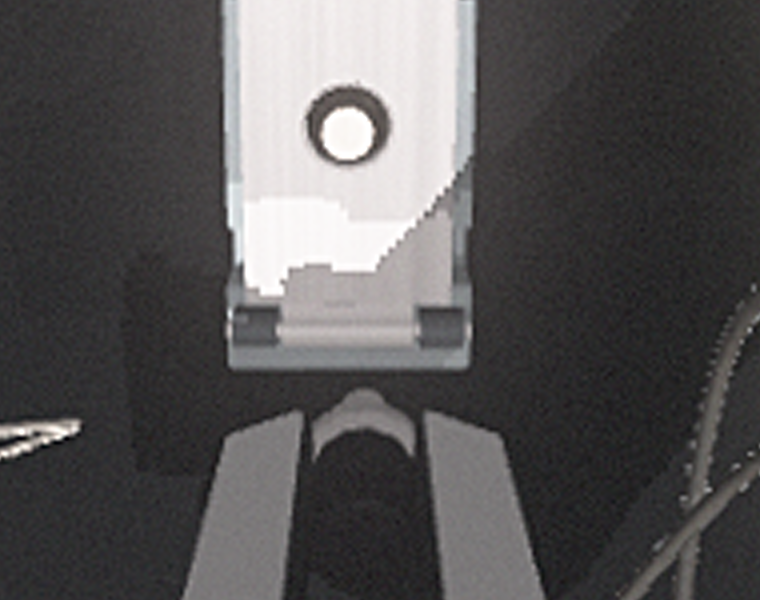

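View pics/w18raw.png

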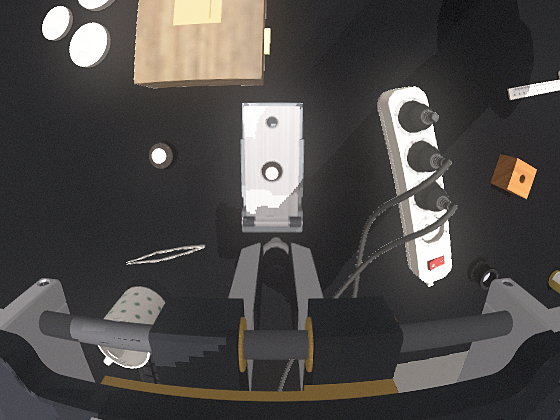

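```bash
cat > ov.py <<'E'
from h import *
def ov(name,box,holes,k=4,pin=True,off=(0,0)):
    s=robot.sense();p=s["ee_pos"];R=Ro.from_euler("xyz",s["eef_rot"]).as_matrix()
    th=np.linspace(0,2*np.pi,60)
    im=robot.snapshot("wrist")[:,:,::-1].copy();C=cam("wrist")
    cv2.imwrite(f"pics/{name}r.png",im)
    x0,y0,x1,y1=box
    raw=cv2.resize(im,None,fx=k,fy=k,interpolation=cv2.INTER_CUBIC);o=raw.copy()
    def ring(cc,r,col):
        pts=np.array([proj("wrist",cc+R@[r*np.cos(a),r*np.sin(a),0],C) for a in th]);cv2.polylines(o,[np.int32((pts+.5)*k)],True,col,1)
    if pin:
        for d,r,c in((.0205,.010,(0,255,0)),(.0255,.010,(0,255,0)),(.0515,.0025,(0,0,255)),(-.0055,.008,(255,0,0))): ring(p+R@[off[0],off[1],d],r,c)
    for h,r in holes: ring(np.array(h),r,(0,255,255))
    cr=lambda i:i[y0*k:y1*k,x0*k:x1*k]
    cv2.imwrite(f"pics/{name}.png",np.hstack([cr(raw),cr(o)]))
    return C
E
python3 - <<'E'
from ov import *
state()
ov("w19",(225,95,322,290),[((.4176,-.317,.051),.0055),((.4176,-.317,.035),.005)],k=3)
for z in (.051,.043,.035):print(unproj("wrist",(272,122),z))
E
```

```text
t23.85 p [ 0.4976 -0.3162  0.2252] rot [ 3.1412e+00 -5.0000e-04  3.0985e+00] f [ 0.   0.3 -0.9] w 0.0149
[ 0.41809383 -0.31629921  0.051     ]
[ 0.41812335 -0.31637496  0.043     ]
[ 0.41815287 -0.31645071  0.035     ]
```

View pics/w19.png

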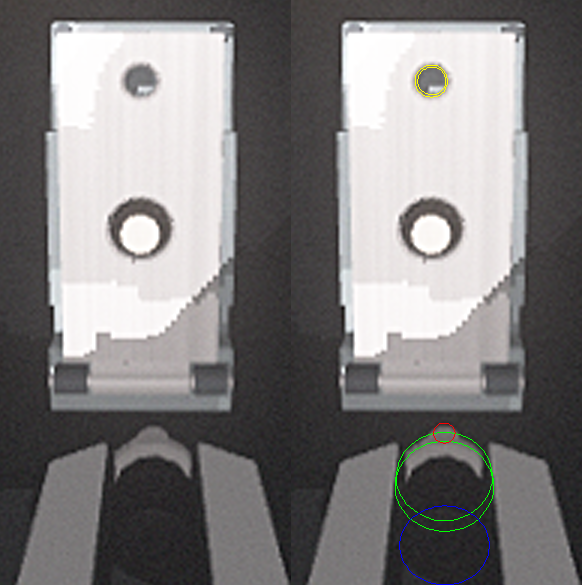

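```bash
python3 - <<'E'
from h import *
togo((.4164,-.317,.118),np.pi-.045)
E
python3 -m handwheel '[0.4,0,0,0,0,0,0.9,0,0,0,0,0,0.9,0,0,0,0,0,0.7,-0.1,0.5,0,0,0.04,0.3,-0.06,0.8,0,0,0,0,0,0.9,0,0,0,0,0,0.9,0,0,0,0,0,0.8,0,0,0,0,0,0.3,0,0,0,0,0,0,0,0,0,0,0,0,0,0,0]' 0 50
python3 - <<'E'
from ov import *
togo((.4164,-.317,.105),np.pi-.045)
ov("w20",(225,150,325,290),[((.4176,-.317,.051),.0055),((.4176,-.317,.035),.005)],k=4,off=(-.0012,0))
E
```

```text
t23.90 p [ 0.4978 -0.3162  0.2254] rot [ 3.1412e+00 -2.0000e-04  3.0987e+00] f [ 0.1  0.8 -0.2] w 0.0148
shift units [ 3.25 -0.17  4.29]
yaw 3.096592653589793 turn units [ 0.   -0.    0.02]
t: 25.0
ee_pos: [0.4177, -0.3177, 0.1214]
eef_rot: [-3.141, 0.001, 3.094]
ft_force: [1.0, 1.1, -0.7]
gripper_width: 0.015
t25.00 p [ 0.4177 -0.3177  0.1214] rot [-3.1411e+00  8.0000e-04  3.0942e+00] f [ 1.   1.1 -0.7] w 0.0150
shift units [0.06 0.03 0.65]
yaw 3.096592653589793 turn units [-0.01  0.01 -0.03]
```

View pics/w20.png

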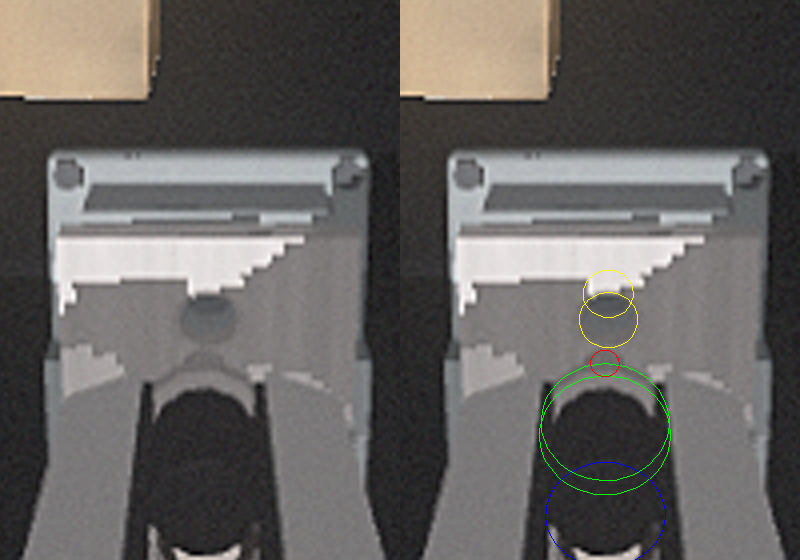

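```bash
python3 -m handwheel '[0.05,0.02,0.3,0,0,-0.03,0,0,0.25,0,0,0,0,0,0,0,0,0,0,0,0,0,0,0]' 0 50
python3 - <<'E'
from ov import *
togo((.4164,-.317,.105),np.pi-.045)
ov("w21",(225,150,325,290),[((.4176,-.317,.051),.0055)],k=4,off=(-.0012,0))
E
```

```text
t: 25.45
ee_pos: [0.4163, -0.3169, 0.1066]
eef_rot: [3.142, -0.0, 3.097]
ft_force: [0.0, -0.8, -0.6]
gripper_width: 0.0153
t25.45 p [ 0.4163 -0.3169  0.1066] rot [ 3.1416e+00 -4.0000e-04  3.0967e+00] f [ 0.  -0.8 -0.6] w 0.0153
shift units [-0.01 -0.    0.06]
yaw 3.096592653589793 turn units [ 0. -0.  0.]
```

View pics/w21.png

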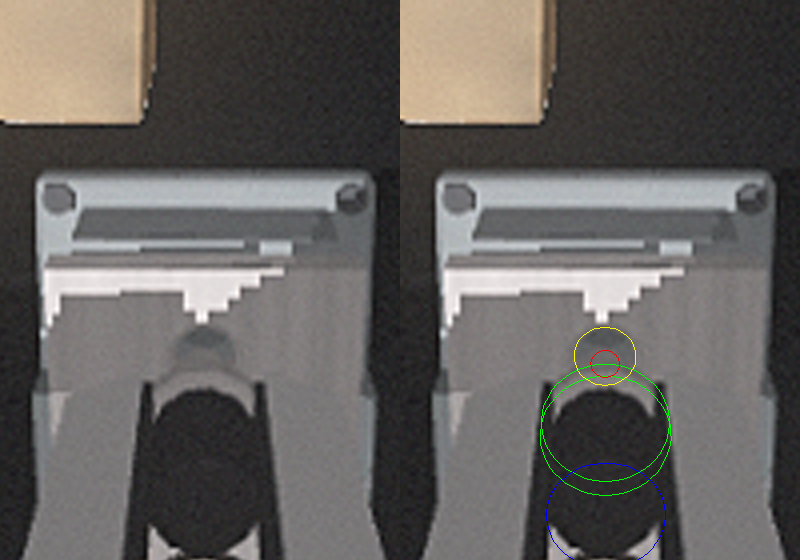

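```bash
python3 -m handwheel '[0,0,0.2,0,0,0,0,0,0.2,0,0,0,0,0,0.2,0,0,0,0,0,0.2,0,0,0,0,0,0,0,0,0]' 0 50
python3 - <<'E'
from ov import *
togo((.4164,-.317,.0695),np.pi-.045)
E
```

```text
t: 26.0
ee_pos: [0.4162, -0.3168, 0.086]
eef_rot: [3.141, -0.001, 3.097]
ft_force: [1.1, -0.3, -0.4]
gripper_width: 0.015
t26.00 p [ 0.4162 -0.3168  0.086 ] rot [ 3.1414e+00 -7.0000e-04  3.0967e+00] f [ 1.1 -0.3 -0.4] w 0.0150
shift units [-0.01 -0.01  0.66]
yaw 3.096592653589793 turn units [ 0.   -0.01  0.  ]
```

```bash
python3 -m handwheel '[0,0,0.16,0,0,0,0,0,0.16,0,0,0,0,0,0,0,0,0]' 0 60
python3 -m handwheel '[0,0,0.15,0,0,0,0,0,0.1,0,0,0,0,0,0,0,0,0]' 0 60
python3 - <<'E'
from ov import *
togo((.4164,-.317,.0695),np.pi-.045)
E
```

```text
t: 26.3
ee_pos: [0.4163, -0.3168, 0.0783]
eef_rot: [3.142, -0.0, 3.097]
ft_force: [1.0, 0.1, -0.3]
gripper_width: 0.015
t: 26.6
ee_pos: [0.4163, -0.3169, 0.0722]
eef_rot: [-3.142, -0.0, 3.097]
ft_force: [0.9, 0.0, -1.4]
gripper_width: 0.0149
t26.60 p [ 0.4163 -0.3169  0.0722] rot [-3.1415e+00 -2.0000e-04  3.0968e+00] f [ 0.9  0.  -1.4] w 0.0149
shift units [-0.   -0.    0.11]
yaw 3.096592653589793 turn units [-0. -0.  0.]
```

```bash
python3 -m handwheel '[0,0,0.1,0,0,0,0,0,0.06,0,0,0,0,0,0,0,0,0]' 0 60
python3 - <<'E'
from ov import *
togo((.4164,-.317,.0695),np.pi-.045)
ov("w22",(225,150,325,290),[],k=4,off=(-.0012,0));snap("scene","s22",(160,100,300,200),4)
E
```

```text
t: 26.9
ee_pos: [0.4165, -0.3171, 0.0693]
eef_rot: [3.141, 0.001, 3.097]
ft_force: [-5.3, 5.2, 24.1]
gripper_width: 0.0153
t26.90 p [ 0.4165 -0.3171  0.0693] rot [3.1414e+00 7.0000e-04 3.0966e+00] f [-5.3  5.2 24.1] w 0.0153
shift units [ 0.01  0.   -0.01]
yaw 3.096592653589793 turn units [0.   0.01 0.  ]
```

View pics/w22.png

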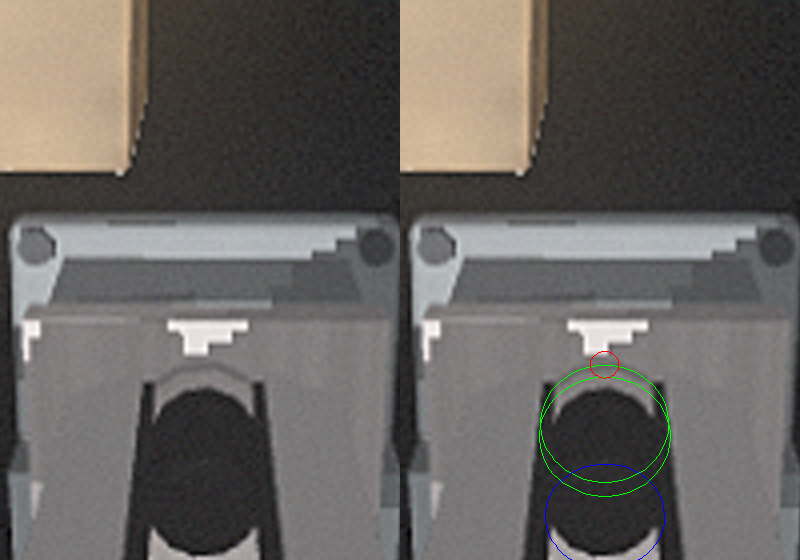

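View pics/s22.png

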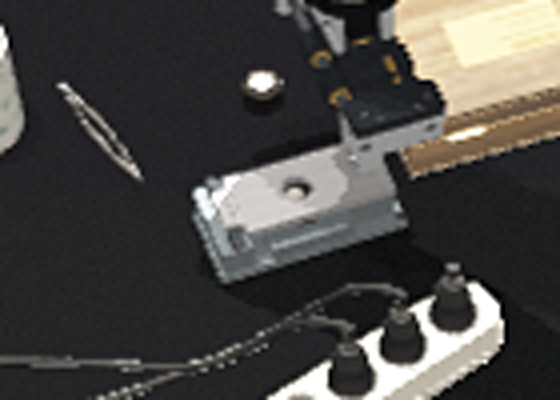

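```bash
python3 -m handwheel '[0,0,0,0,0,0,0,0,0,0,0,0,0,0,0,0,0,0]' 0 60
python3 - <<'E'
from h import *
state();snap("top","t23",(330,130,430,230),6)
snap("scene","s23")
E
```

```text
t: 27.3
ee_pos: [0.4166, -0.3171, 0.0694]
eef_rot: [3.141, 0.001, 3.097]
ft_force: [-5.0, 3.9, 22.1]
gripper_width: 0.0149
t27.30 p [ 0.4166 -0.3171  0.0694] rot [3.1415e+00 8.0000e-04 3.0966e+00] f [-5.   3.9 22.1] w 0.0149
```

View pics/s23.png

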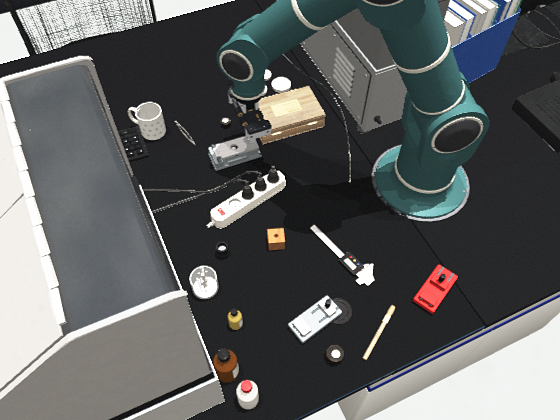

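View pics/t23.png

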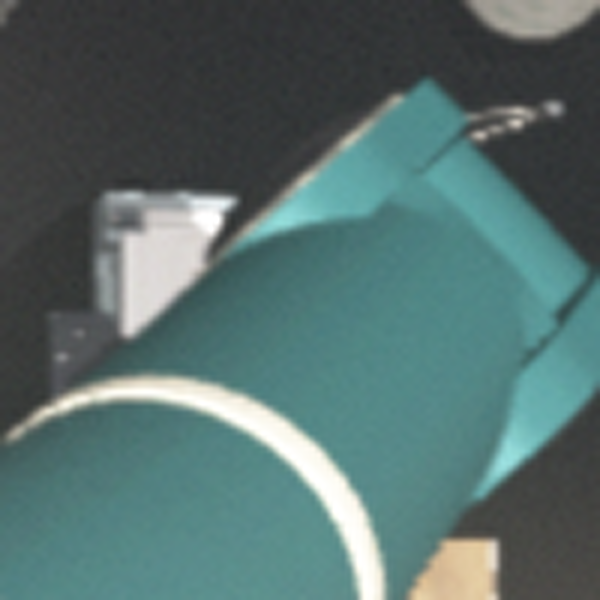

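```bash
python3 - <<'E'
from h import *
print(robot.close_job());state()
E
```

```text
the job is handed in; nothing more can be done
None
the job is handed in; nothing more can be done
```

I finished the job and handed it in at about 27 s on the robot's clock; no verdict was given.

- **Vise:** I dragged the jaw open about 25 mm by its knob, then gripped the specimen and lifted it clear.
- **Specimen:** I set it in the clamp pocket the same way up. It touched the pad at the expected height, and the picture after release showed it seated.
- **Lid:** I pushed it past its holding angle and it sank onto the specimen by itself.
- **Pin:** I took it from its stand, carried it above the power strip, and pushed it down through both holes.

**Last checks before handing in:**
- **Press:** The arm held the pin by its knob at 60 N and pressed down with a steady 22 N or so.
- **Lid shut:** The tool height was 69.4 mm, against about 69.5 mm worked out for the collar on a fully shut lid, with the fingertips about 6 mm above it.
- **Surroundings:** The last scene picture showed the loupe, oil bottle and spare specimen still standing in place.

**What did not fit perfectly:**
- About 6 N of sideways force came on once the collar was pressed, so the pin sits slightly off-centre.
- The wrist force showed almost no spring resistance until the lid met its stop. I judged the lid shut by height and by the firm stop, because its angle could not be measured directly.

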